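Take up a drum brake at its star wheel

TASK

Take the adjusting spoon out of the wooden block, put its blade down through the slot in the brake's backing plate, and click the star wheel underneath forward, tooth tops towards the rim of the plate, one tooth at a time until the shoes are home against the drum and the wheel goes solid and will not take another click. Work by feel and gently: half a kilo at the blade clicks the wheel over, so stop as soon as it goes solid and never lean on it with more than about 1 kg (10 N), or the adjuster is strained. Then stand the spoon back in its hole in the block, fully down, let go, and leave the other things on the bench as they are.

Things in the scene. Friction and masses are not known exactly. Their poses are not given: they have to be found in the camera images.
- spoon_handle (a point): Centre of the spoon's handle: a pale wooden bar, 20 x 20 mm in section, 75 mm long, its axis z. The spoon is loose, 140 g, upright in the block at the start. z points from blade to handle. The handle's flat lower end, 37.5 mm below this point, rests on the block. A half turn about z changes nothing.
- spoon_tip (a point): End of the spoon's blade, on the spoon's axis, 92.5 mm below the handle's centre; same axes. The blade is straight flat steel, 55 mm long, 10 mm wide along y, 3.5 mm thick along x, thinned to 2 mm over the last 7 mm.
- block_hole (a point): Mouth of the spoon's hole, in the middle of the top of the dark wooden block (fixed; 100 x 64 x 62 mm; four small empty round holes near the corners). The hole is 9 mm along x, 16 mm along y, 60 mm deep; z is up. The spoon stands in it with its blade's thickness along x.
- slot (a point): Centre of the access slot at the upper face of the round grey backing plate, which lies on the brake drum 100 mm above the bench; the slot is 100 mm from the plate's middle. x points out along the radius to the near rim, z up. Slot 22 mm long along x, 15 mm wide along y; plate 4 mm thick.
- wheel_axle (a point): Middle of the steel star wheel, 37 mm under the slot's centre, axes as the slot's; its axle runs along y. 13 teeth, 54 mm across the tips (the top one ends 10 mm under the plate's face), 9 mm wide, teeth 4 mm thick at the root, 2.6 near the rounded crest, 10.5 mm tall. A spring detent rests it with one tooth upright, so the gaps either side of it are centred about 5 mm to -x and +x.
- wheel_top (a point): Top of the star wheel at tooth-tip height; push it to +x to tighten. Pushed 4 to 6 mm against the detent (peak 3 to 5 N at the blade) a tooth snaps over and the wheel runs on to its next rest; let go sooner it springs back. At the start it may hang between two rests. 2 to 4 clicks bring the shoes home, not known which; then it is solid at once, the force climbing on past 7 N.
- shoe_toe (a point): End of the brake shoe inside the drum, hidden. It moves along the slot's +y by 0.1 mm a click, too little to be read from its measured position.
- shoe_seat (a point): Where the shoe's end lies when the shoe is home against the drum (fixed, same axes as the slot).
- spoon: The adjusting spoon; origin at the blade's tip, axes as at its handle.
- drum: The whole brake unit, fixed, 320 mm across: cast drum, backing plate, star wheel, shoes. Origin in the middle of its underside on the bench, x towards the slot. On the middle of the plate stand a bolted 94 mm square flange (to 15 mm above the plate) and a 54 mm axle stub (to 50 mm above).
- tin: Bystander: grey tin of grease, 74 mm across, 95 mm tall; origin in its base.
- plug: Bystander: black rubber slot plug, 28 mm across, 14 mm tall, lying on the backing plate; origin in its base.
- wrench: Bystander: steel spanner, 190 mm, flat on the bench.
Mind the look-alikes: they are no part of the job. Leave any pink look-alike of the spoon alone.

How it is judged:
By the outcome, as a careful person would: the job done as asked, in the order asked, and still so for the second after the job is handed in, with the robot touching nothing.
It also fails if it takes over 72 s, if anything falls off the work surface, if the arm or the gripper's body presses on something with over 40 N, if the wrist force passes 120 N, or if a joint passes its speed limit or range.

ROBOT

A 6-joint arm with a two-finger parallel gripper is mounted at the origin on the work surface. World frame = base frame: x ahead of the robot, y to its left, z up, the work surface at z = 0. Lengths are in m, angles in rad, forces in N, time in s.
With the tool pointing down it reaches from about 0.35 to 1 m from the base axis. Payload 7.1 kg.
Tool frame: the origin (TCP) lies midway between the tips of the shut fingers; the grasp point (between the pads) lies 19 mm behind it; y points along the fingers, x is the direction in which the jaws open and shut, and the axes are right-handed (so a half turn about y gives the same grasp; the last joint's range is limited). The gripper opens to 85 mm and grips with 20 to 120 N. Pads are 22 mm wide; open, the fingers measure 114 mm over their backs; the gripper's body (76 mm by 85 mm) begins 54 mm behind the grasp point. The pads swing forward as they close: fully open they stand 13 mm farther back than shut.
Start: joints at [-1.3, 0.423, 1.63, -0, 1.089, -0.019], TCP at [0.179, -0.599, 0.231] pointing down, gripper open.
Joint ranges: [-3, 3], [-0.9, 2.11], [0.09, 2.58], [-1.31, 4.45], [0.11, 2.69], [-2.54, 2.54]. Speed limits (rad/s): [2.39, 2.39, 3.01, 3.14, 3.14, 3.14].

INTERFACE

Orientations are given as a unit quaternion [w, x, y, z].
In Python, from station import monitor, cams, bot gives the robot as it stands. The module is installed in compiled form; this text tells all that it offers.
- The arm moves only by the tool carry_out, never from a script. Its argument "targets" is a list of rows, each a list of 5 numbers: the shift along the tool's x, y, z in mm, then the turn about the tool's y in degrees, then the finger opening in mm, from 0 to 85.4. In form: [[dx, dy, dz, yaw, hand], ...]. A call has 1 to 10 rows; each row is the pose to reach, as a shift and turn from the pose commanded when the call began, along the tool's axes at that moment; what a row does not reach only later rows make up. A row lasts 1/10 s, in which the tool goes at most 50 mm and 8.59 degrees, less where a joint would pass 70% of its speed; a pose out of reach is approached as far as the arm can. A call with a gripper value outside its range is refused whole. The fingers move at their own pace and stop on an object; "newtons" is the grip in N (left out, the last holds). Time passes only in rows, so rows that repeat a pose let the fingers close. It gives the time, the measured TCP pose, the force and the opening at its end, in the units of the state.
- monitor.get_state(): the state, without advancing time (a new reading comes with each control period).
- cams.grab_frame(name): name is "scene" or "top"; returns a dict with "image" (384x512x3 uint8, red, green, blue), "fx", "fy", "cx", "cy" (pixels), "R" (3x3) and "t" (3): a world point X has camera coordinates R X + t. Camera axes: x right, y down, z forward; pixel columns grow to the right and rows downward; lengths in m; the calibration is good to about 2 mm. A picture is of the moment at which its call begins. There is no depth.
- bot.finish_job(): hands the job in, once; it reports no verdict.
The state is a dict: "clock": time; "joint_pos": joint angles; "joint_velocities": joint speeds; "tau": joint torques, N m; "ee_pos": TCP position; "tcp_rot": TCP orientation; "contact_force": force on the tool from outside, world axes, zero at the start; "moment": the same for the moment, N m; "opening": opening from 0.0 (shut) to 1.0 (fully open).
Only numpy, scipy, OpenCV 4.12 (cv2) and the standard library are available. Lean on these libraries where they do the work, as an engineer would, in place of code of your own. Each camera call takes 0.05 s, during which the arm holds its last target.

## Working session

There is one attempt and no reset: what is moved stays moved. The work goes in short steps, Python scripts to look and compute and a tool call to move; the robot and the scene stay as the last step left them, time stands still between calls to the robot, and variables do not carry over. Pictures are saved under pics/ and viewed, and the job is handed in when it is done.

Besides the shell and the picture viewer there is one more tool, called after ">>>" as name(argument=value, ...) on one line, values as JSON. carry_out: Moves the arm, as the interface text tells. Its arguments: {"type":"object","properties":{"targets":{"type":"array","items":{"type":"array","items":{"type":"number"}}},"newtons":{"type":"number"}},"required":["targets"]}

```bash
mkdir -p pics; cat > h.py <<'E'
import numpy as np, cv2, json
from station import monitor, cams, bot
def grab(n,fn):
    f=cams.grab_frame(n); cv2.imwrite('pics/'+fn,f['image'][:,:,::-1]); 
    np.savez('pics/'+fn+'.npz',**{k:np.array(v) for k,v in f.items()}); return f
def ray(f,u,v):
    R=np.array(f['R']);t=np.array(f['t']); d=R.T@np.array([(u-f['cx'])/f['fx'],(v-f['cy'])/f['fy'],1]); return -R.T@t,d
def onz(f,u,v,z):
    o,d=ray(f,u,v); return o+d*(z-o[2])/d[2]
def proj(f,X):
    c=np.array(f['R'])@np.array(X)+np.array(f['t']); return np.array([f['fx']*c[0]/c[2]+f['cx'],f['fy']*c[1]/c[2]+f['cy']])
def load(fn): 
    return {k:v for k,v in np.load('pics/'+fn+'.npz').items()}
E
python3 - <<'E'
from h import *
for n in('scene','top'):
    f=grab(n,n+'0.png'); print(n,f['fx'],f['cx'],f['cy'],ray(f,256,192))
print(monitor.get_state())
E
```

```text
scene 377.1425718179527 252.1604206343184 194.2271621686664 (array([1.27577582, 0.32548237, 0.72805487]), array([-0.71593417, -0.28110315, -0.63918527]))
top 364.8115204386541 258.33340600198164 186.45830200720366 (array([0.406322  , 0.0403916 , 0.93576127]), array([ 0.16410549,  0.02296163, -0.98631325]))
{'clock': 0.1, 'joint_pos': array([-1.30003731e+00,  4.23782323e-01,  1.63062085e+00,  4.28265497e-05,
        1.08855551e+00, -1.89918443e-02]), 'joint_velocities': array([ 0.00024329, -0.00229549, -0.00313248, -0.00147995,  0.00227514,
       -0.00036595]), 'tau': array([ 1.08968779e-03, -5.58425510e+01, -2.82444888e+01, -1.36169569e-05,
        3.01698419e-03, -2.25619118e-05]), 'ee_pos': array([ 0.17848119, -0.59846574,  0.23060937]), 'tcp_rot': array([ 0.56724872, -0.56663567,  0.42295637, -0.42220944]), 'contact_force': array([-0.95387995, -0.78193861,  0.00504657]), 'moment': array([-0.04439712,  0.01947824,  0.00591523]), 'opening': 0.996328070456565}
```

View pics/scene0.png

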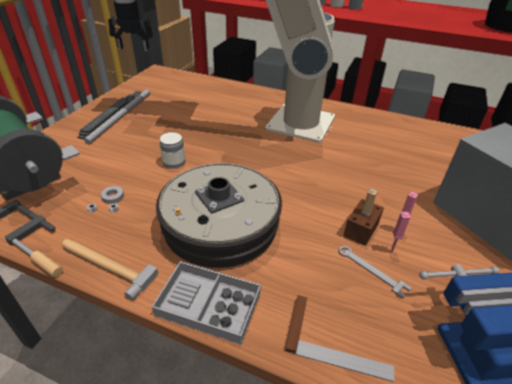

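View pics/top0.png

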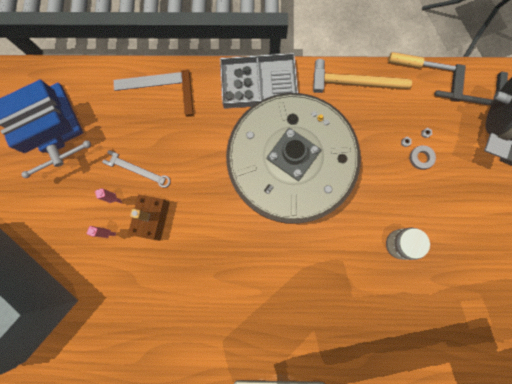

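```bash
python3 - <<'E'
from h import *
t=load('top0.png');s=load('scene0.png')
a=cv2.resize(t['image'][85:230,220:370],None,fx=4,fy=4,interpolation=cv2.INTER_CUBIC)
cv2.imwrite('pics/a.png',a[:,:,::-1])
b=cv2.resize(t['image'][150:260,80:200],None,fx=5,fy=5,interpolation=cv2.INTER_CUBIC)
cv2.imwrite('pics/b.png',b[:,:,::-1])
c=cv2.resize(s['image'][150:270,150:290],None,fx=5,fy=5,interpolation=cv2.INTER_CUBIC)
cv2.imwrite('pics/c.png',c[:,:,::-1])
d=cv2.resize(s['image'][170:270,320:440],None,fx=6,fy=6,interpolation=cv2.INTER_CUBIC)
cv2.imwrite('pics/d.png',d[:,:,::-1])
print(onz(t,294,157,.104),onz(t,268,188,.1),onz(t,150,217,.062), onz(t,270,150,.1),onz(t,140,212,.135))
E
```

```text
[ 0.62903764 -0.02829239  0.104     ] [0.55512064 0.03206831 0.1       ] [0.48782154 0.31518671 0.062     ] [0.64668225 0.02813475 0.1       ] [0.49181609 0.31520606 0.135     ]
```

View pics/a.png

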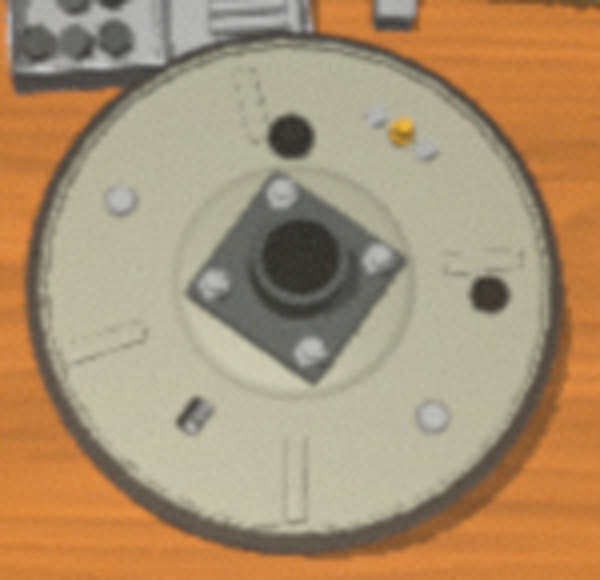

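View pics/b.png

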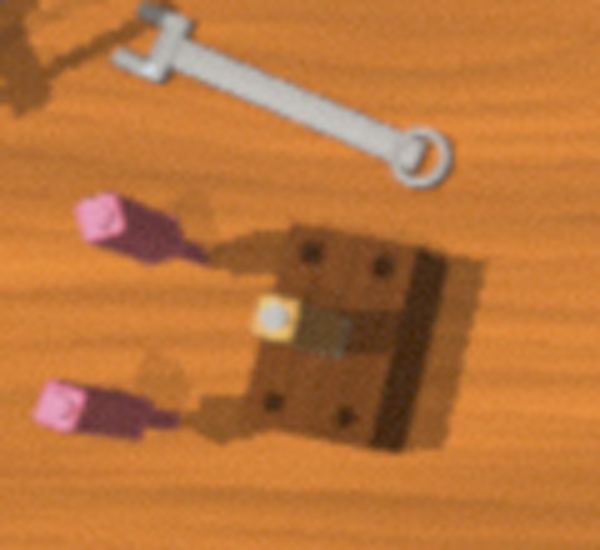

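View pics/c.png

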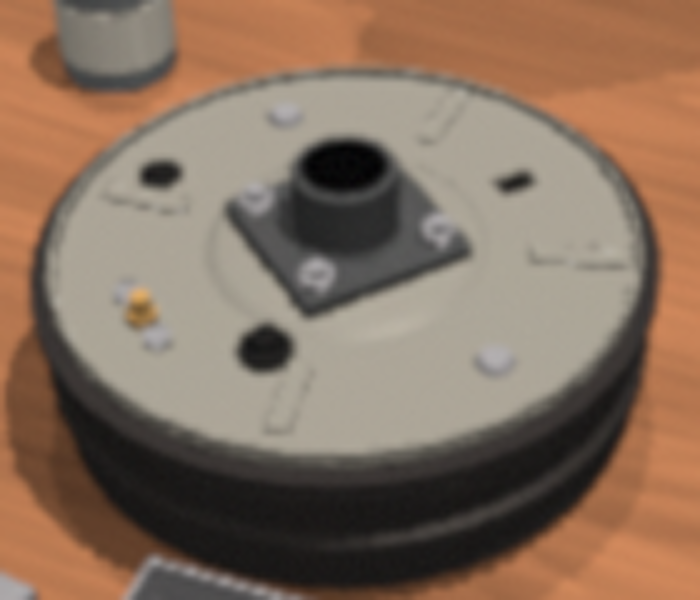

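View pics/d.png

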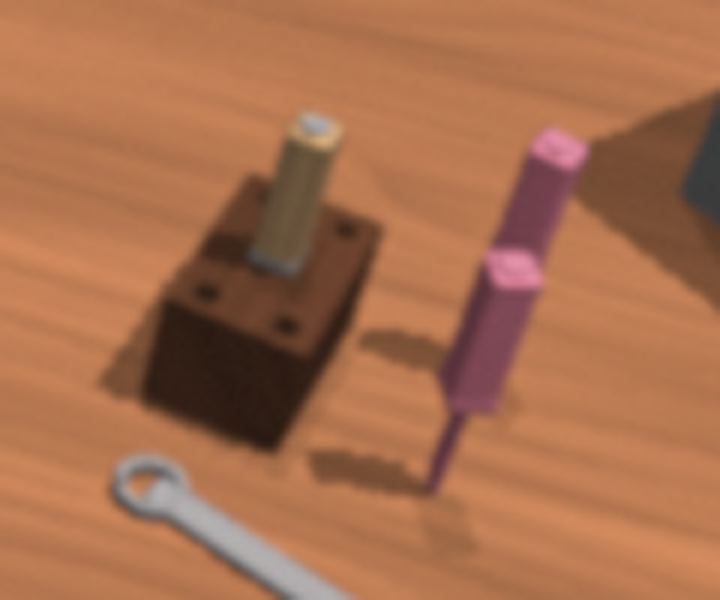

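```bash
cat > m.py <<'E'
from h import *
def tri(f,p,g,q):
    o1,d1=ray(f,*p);o2,d2=ray(g,*q)
    A=np.stack([d1,-d2],1); s=np.linalg.lstsq(A,o2-o1,rcond=None)[0]
    a=o1+d1*s[0];b=o2+d2*s[1]; return (a+b)/2,np.linalg.norm(a-b)
E
python3 - <<'E'
from m import *
t=load('top0.png');s=load('scene0.png')
def blob(f,mask,win,name,big=True):
    x0,y0,x1,y1=win; m=np.zeros(mask.shape,np.uint8); m[y0:y1,x0:x1]=mask[y0:y1,x0:x1]
    n,l,st,c=cv2.connectedComponentsWithStats(m)
    i=1+np.argmax(st[1:,4]); 
    r=cv2.minAreaRect(np.argwhere(l==i)[:,::-1].astype(np.float32))
    print(name,c[i].round(2),st[i],'rect',np.round(r[0],1),np.round(r[1],1),round(r[2],1)); return c[i],(l==i)
res={}
for n,f,win in(('top',t,(258,178,280,200)),('scene',s,(245,180,262,192))):
    g=cv2.cvtColor(f['image'],cv2.COLOR_RGB2GRAY); 
    w=g[win[1]:win[3],win[0]:win[2]]; print(w if n=='top' else w)
    bg=np.median(w); 
    wt=np.clip(bg-20-w.astype(float),0,None); ys,xs=np.mgrid[win[1]:win[3],win[0]:win[2]]
    c=(np.sum(wt*xs)/wt.sum(),np.sum(wt*ys)/wt.sum()); res[n]=c; print(n,c,onz(f,*c,.1))
print('slot tri',tri(t,res['top'],s,res['scene']))
# plate
im=t['image'].astype(int); hsv=cv2.cvtColor(t['image'],cv2.COLOR_RGB2HSV)
pm=((hsv[...,1]<75)&(hsv[...,2]>110)).astype(np.uint8)
m=np.zeros_like(pm); m[92:225,225:362]=pm[92:225,225:362]
m=cv2.morphologyEx(m,cv2.MORPH_OPEN,np.ones((3,3)))
cs,_=cv2.findContours(m,cv2.RETR_EXTERNAL,cv2.CHAIN_APPROX_NONE); c=max(cs,key=cv2.contourArea)
W=np.array([onz(t,*p[0],.1)[:2] for p in cv2.convexHull(c)])
print('plate circ',cv2.minEnclosingCircle(W.astype(np.float32)), cv2.fitEllipse(W.astype(np.float32)*1000))
E
```

```text
[[183 190 187 190 186 189 184 185 189 183 187 184 188 188 182 178 176 172
  177 182 186 190]
 [183 187 189 187 187 191 184 187 186 186 185 187 186 184 187 187 183 179
  176 173 178 180]
 [184 184 187 187 184 186 186 187 188 189 185 190 186 186 184 188 181 183
  181 177 170 170]
 [185 189 187 187 188 187 181 188 187 185 187 185 188 185 188 186 183 185
  184 187 180 175]
 [186 184 188 188 185 186 187 187 188 187 189 186 185 184 184 186 185 186
  184 184 184 180]
 [187 188 189 188 182 187 185 189 190 185 176 175 183 188 189 185 184 184
  186 187 184 186]
 [187 190 185 188 186 188 189 189 185 165 131 124 151 172 181 183 188 183
  184 187 188 184]
 [186 187 185 188 185 187 187 185 168 127  88  90 126 152 170 179 187 183
  187 184 186 187]
 [188 190 188 185 190 186 190 174 139  93  75 106 133 148 156 164 184 188
  187 184 188 187]
 [188 189 191 185 188 188 185 161 105  76  92 121 141 145 137 153 179 188
  187 189 187 186]
 [184 187 189 193 186 186 165 120  83  91 119 139 139 126 132 160 182 187
  182 185 186 186]
 [184 186 188 188 187 177 131  87  88 113 122 138 137 132 154 179 184 187
  1
[... 1575 characters left out ...]
  56  70  88 112 138 158 165 165 165 166]
 [166 166 165 162 145 117 102 112 124 139 154 162 166 166 165 165 165]
 [165 165 165 166 162 153 149 155 160 163 165 167 166 166 165 165 166]
 [164 166 165 165 165 164 164 165 167 165 165 165 165 165 165 165 165]
 [162 165 165 164 166 165 165 166 166 165 165 164 166 165 165 165 165]]
scene (np.float64(252.5616207090602), np.float64(186.03263927968487)) [0.55327257 0.03138691 0.1       ]
slot tri (array([0.55478861, 0.03237445, 0.10139247]), np.float64(0.0006887375719336241))
plate circ ((0.6361420154571533, -0.025646788999438286), 0.15273500978946686) ((635.8601684570312, -26.09549903869629), (302.4911193847656, 303.931884765625), 36.639686584472656)
```

```bash
python3 - <<'E'
from m import *
t=load('top0.png');s=load('scene0.png')
g=cv2.cvtColor(t['image'],cv2.COLOR_RGB2GRAY)
k=8
def sub(f,win,fn):
    x0,y0,x1,y1=win; g=fn(f['image'][y0:y1,x0:x1])
    G=cv2.resize(g.astype(np.float32),None,fx=k,fy=k,interpolation=cv2.INTER_CUBIC); return G
def cent(f,win,fn,thr,z,name):
    G=sub(f,win,fn); m=(G<thr).astype(np.uint8)
    cs,_=cv2.findContours(m,cv2.RETR_EXTERNAL,cv2.CHAIN_APPROX_NONE); c=max(cs,key=cv2.contourArea)
    M=cv2.moments(c); p=np.array([M['m10']/M['m00'],M['m01']/M['m00']]); P=(p+.5)/k-.5+np.array(win[:2])
    W=np.array([onz(f,*((q[0]+.5)/k-.5+np.array(win[:2])),z)[:2] for q in c])*1000
    r=cv2.minAreaRect(W.astype(np.float32)); print(name,P.round(2),onz(f,*P,z).round(4),np.round(r[0],1),np.round(r[1],1),r[2]); print(np.round(cv2.boxPoints(r),1).tolist()); return P
gray=lambda im: cv2.cvtColor(im,cv2.COLOR_RGB2GRAY)
a=cent(t,(258,178,280,200),gray,150,.1,'slot top')
b=cent(s,(244,178,264,194),gray,115,.1,'slot scene')
print(tri(t,a,s,b))
# handle top: pale
def sat(im):
    h=cv2.cvtColor(im,cv2.COLOR_RGB2HSV); return 255-h[...,2].astype(float)
print(255-sat(t['image'][205:224,126:152]).astype(int))
# block: dark low value
E
```

```text
slot top [268.08 188.16] [0.5547 0.0319 0.1   ] [553.9  31.9] [15.9 22.5] 54.37202453613281
[[540.0999755859375, 32.0], [558.4000244140625, 18.899999618530273], [567.7000122070312, 31.799999237060547], [549.4000244140625, 44.900001525878906]]
slot scene [252.56 186.03] [0.5533 0.0314 0.1   ] [553.3  31.6] [14.  21.3] 54.873619079589844
[[540.5, 32.0], [557.9000244140625, 19.700000762939453], [566.0, 31.200000762939453], [548.5999755859375, 43.400001525878906]]
(array([0.55453717, 0.03190164, 0.10109384]), np.float64(1.701086797180556e-05))
[[192 182 196 199 200 195 202 199 186 151 127 129 131 130 126 127 123 118
  124 130 132 129 126 123 122 131]
 [204 198 208 203 208 206 208 204 190 150 130 125 128 128 130 126 113 119
  127 131 131 127 125 120 123 129]
 [196 198 194 196 193 193 190 181 167 136 128 127 127 125 125 119 116 112
  120 125 130 128 125 120 126 127]
 [187 187 186 187 189 189 186 179 164 148 133 131 126 123 117 113 111 111
  117 119 118 124 118 123 127 129]
 [191 188 188 190 190 199 210 213 209 192 171 156 146 133 118 104 112 116
  117 118 120 111 114 121 130 126]
 [193 192
[... 817 characters left out ...]
96  98  99
   96  98  99  96  95  86  92  90]
 [197 200 196 199 195 180 144 140 145 147 150 148 121 101  98 100  97  94
  100 100  99  99  91  88  86  86]
 [199 204 202 202 197 171 137 128 125 124 124 125 120 114 108 104 100 104
  103  97 103  98  91  78  87  88]
 [210 205 216 211 196 164 134 127 131 129 130 129 120 117 113 114 115 111
  116 108 111 108 100  96  98  92]
 [214 217 214 216 201 155 132 132 130 127 132 129 124 125 124 125 127 124
  125 118 115 118 114 116 111 115]
 [217 214 216 212 193 145 128 133 126 127 129 127 121 122 124 134 133 134
  126 122 123 126 122 124 120 118]
 [212 213 215 205 179 142 131 131 127 130 132 128 121 127 130 132 133 124
  123 121 121 125 126 121 117 123]]
```

```bash
python3 - <<'E'
from m import *
t=load('top0.png');s=load('scene0.png')
# block top in b.png (5x of offset 80,150); corners eyeballed from zoom
b=lambda u,v:((u+.5)/5-.5+80,(v+.5)/5-.5+150)
for c in [(293,222),(418,250),(380,447),(247,415)]: print('corner',onz(t,*b(*c),.062).round(4))
H=[b(*c) for c in [(312,253),(382,267),(274,402),(346,417)]]
w=[onz(t,*h,.062) for h in H]; print('holes',np.round(w,4).tolist(),np.mean(w,0))
d=lambda u,v:((u+.5)/6-.5+320,(v+.5)/6-.5+170)
S=[d(*c) for c in [(287,326),(207,292),(346,230),(266,198)]]
w=[onz(s,*h,.062) for h in S]; print('holes sc',np.round(w,4).tolist(),np.mean(w,0))
print('handle top',onz(t,*b(276,318),.137),onz(s,*d(315,128),.137),tri(t,b(276,318),s,d(315,128)))
print('pink A tops',tri(t,b(101,218),s,d(515,268)),'B',tri(t,b(60,406),s,d(558,150)))
print('pink bases', onz(t,*b(208,262),0),onz(t,*b(178,420),0),onz(s,*d(432,492),0))
E
```

```text
corner [0.5436 0.3478 0.062 ]
corner [0.5305 0.2858 0.062 ]
corner [0.4356 0.2983 0.062 ]
corner [0.4499 0.3631 0.062 ]
holes [[0.5284, 0.3374, 0.062], [0.522, 0.3029, 0.062], [0.4562, 0.3506, 0.062], [0.4495, 0.3155, 0.062]] [0.48903335 0.32660501 0.062     ]
holes sc [[0.5285, 0.338, 0.062], [0.5218, 0.3028, 0.062], [0.4562, 0.3512, 0.062], [0.4493, 0.3147, 0.062]] [0.48894868 0.32665482 0.062     ]
handle top [0.48880817 0.32586159 0.137     ] [0.48936636 0.326384   0.137     ] (array([0.48882399, 0.32622085, 0.13650746]), np.float64(0.0003546311406188375))
pink A tops (array([0.53381019, 0.41234369, 0.12877732]), np.float64(0.0015330398065471584)) B (array([0.44949519, 0.42212709, 0.12821537]), np.float64(0.0003178832678829844))
pink bases [0.53173516 0.4125667  0.        ] [0.44996554 0.42138103 0.        ] [0.53550669 0.41420044 0.        ]
```

```bash
cat >> m.py <<'E'
from scipy.spatial.transform import Rotation as Ro
def toolR(st=None):
    st=st or monitor.get_state(); q=st['tcp_rot']; return Ro.from_quat([q[1],q[2],q[3],q[0]]).as_matrix(),np.array(st['ee_pos']),st
def plan(target,xang,st=None):
    R,p,st=toolR(st)
    d=R.T@(np.array(target)-p)*1000
    a=np.degrees(np.arctan2(R[1,0],R[0,0])); 
    return d.round(2),'tool x ang %.2f'%a,'y-axis',R[:,1].round(4),'world yaw needed %.2f'%((xang-a+90)%180-90),'tcp',p.round(4),'F',st['contact_force'].round(2),'op',round(st['opening']*85.4,1),'t',round(st['clock'],2), 'j6 %.3f'%st['joint_pos'][5]
E
python3 - <<'E'
from m import *
R,p,st=toolR();print(R.round(3))
print(plan([.489,.3266,.2],-10.2))
E
```

```text
[[ 0.286 -0.     0.958]
 [-0.958  0.001  0.286]
 [-0.001 -1.     0.   ]]
(array([-797.75,   31.73,  561.86]), 'tool x ang -73.40', 'y-axis', array([-3.0e-04,  1.3e-03, -1.0e+00]), 'world yaw needed 63.20', 'tcp', array([ 0.1785, -0.5985,  0.2306]), 'F', array([-0.95, -0.78,  0.01]), 'op', 85.1, 't', 0.1, 'j6 -0.019')
```

```bash
python3 - <<'E'
from m import *
print(plan([.42,-.2,.27],-10.2)[0])
E
```

```text
[-312.91  -38.94  345.29]
```

>>> carry_out(targets=[[-31,-4,35,-6.3,50],[-62,-8,69,-12.6,50],[-94,-12,104,-18.9,50],[-125,-16,138,-25.2,50],[-156,-20,173,-31.5,50],[-188,-24,207,-37.8,50],[-219,-28,242,-44.1,50],[-250,-32,276,-50.4,50],[-282,-36,311,-56.7,50],[-313,-39,345,-63,50]])

```text
clock: 1.1
ee_pos: [0.4203, -0.1985, 0.2705]
tcp_rot: [-0.704, 0.704, -0.062, 0.063]
contact_force: [0.5, -0.2, -0.0]
opening: 0.583
```

```bash
python3 - <<'E'
from m import *
print(plan([.489,.3266,.20],-10.2)); print(plan([.489,.3266,.15],-10.2)[0])
E
```

```text
(array([-24.87,  70.49, 529.01]), 'tool x ang -10.14', 'y-axis', array([ 1.e-04, -0.e+00, -1.e+00]), 'world yaw needed -0.06', 'tcp', array([ 0.4203, -0.1985,  0.2705]), 'F', array([ 0.53, -0.18, -0.04]), 'op', 49.8, 't', 1.1, 'j6 -0.290')
[-24.88 120.49 529.01]
```

>>> carry_out(targets=[[-2,5,48,0,50],[-5,10,96,0,50],[-7,15,144,0,50],[-9,20,192,0,50],[-11,25,240,0,50],[-14,30,288,0,50],[-16,35,336,0,50],[-19,40,384,0,50],[-21,45,432,0,50],[-23,50,480,0,50]])

```text
clock: 2.1
ee_pos: [0.4834, 0.2779, 0.2198]
tcp_rot: [-0.704, 0.704, -0.064, 0.064]
contact_force: [1.6, -0.3, 0.3]
opening: 0.586
```

```bash
python3 - <<'E'
from m import *
print(plan([.489,.3266,.092],-10.2))
E
```

```text
(array([ -3.26, 127.83,  48.92]), 'tool x ang -10.38', 'y-axis', array([-4.e-04, -3.e-04, -1.e+00]), 'world yaw needed 0.18', 'tcp', array([0.4834, 0.2779, 0.2198]), 'F', array([ 1.62, -0.27,  0.33]), 'op', 50.1, 't', 2.1, 'j6 0.682')
```

>>> carry_out(targets=[[-3,10,25,0,50],[-3,30,49,0,50],[-3,45,49,0,50],[-3,45,49,0,50],[-3,45,49,0,50]])

```text
clock: 2.6
ee_pos: [0.4892, 0.3236, 0.175]
tcp_rot: [-0.704, 0.705, -0.065, 0.064]
contact_force: [-0.1, -0.0, 0.2]
opening: 0.589
```

```bash
python3 - <<'E'
from m import *
print(plan([.489,.3266,.088],-10.2))
f=grab('scene','s1.png'); b=f['image'][120:270,290:450]
cv2.imwrite('pics/s1z.png',cv2.resize(b,None,fx=4,fy=4)[:,:,::-1])
E
```

```text
(array([-0.65, 86.96,  3.01]), 'tool x ang -10.42', 'y-axis', array([-0.0014, -0.0011, -1.    ]), 'world yaw needed 0.22', 'tcp', array([0.4892, 0.3236, 0.175 ]), 'F', array([-0.08, -0.04,  0.21]), 'op', 50.3, 't', 2.6, 'j6 0.746')
```

View pics/s1z.png

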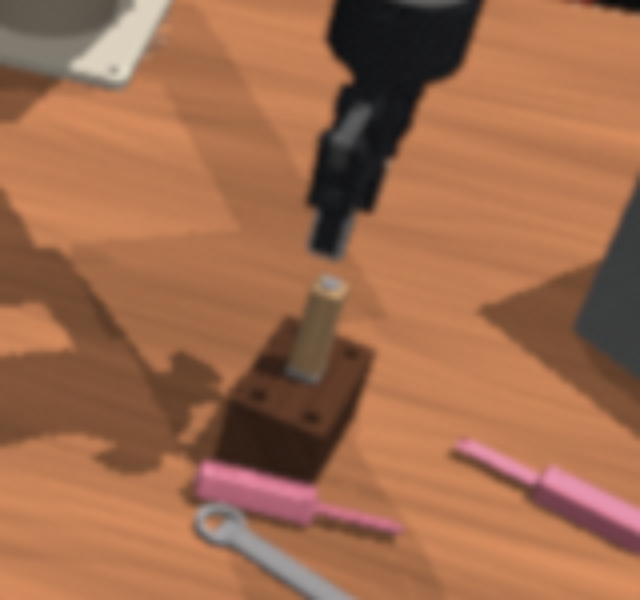

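>>> carry_out(targets=[[-0.6,20,3,0,50],[-0.6,45,3,0,50],[-0.6,65,3,0,50],[-0.6,80,3,0,50],[-0.6,87,3,0,50],[-0.6,87,3,0,50],[-0.6,87,3,0,50]])

```text
clock: 3.35
ee_pos: [0.4902, 0.3278, 0.0892]
tcp_rot: [0.704, -0.704, 0.064, -0.065]
contact_force: [-0.5, 0.2, -0.0]
opening: 0.584
```

```bash
python3 - <<'E'
from m import *
print(plan([.489,.3266,.088],-10.2))
f=grab('scene','s2.png'); b=f['image'][120:270,290:450]
cv2.imwrite('pics/s2z.png',cv2.resize(b,None,fx=4,fy=4)[:,:,::-1])
f=grab('top','t2.png'); b=f['image'][120:270,70:230]
cv2.imwrite('pics/t2z.png',cv2.resize(b,None,fx=4,fy=4)[:,:,::-1])
E
```

```text
(array([-1.  ,  1.16, -1.44]), 'tool x ang -10.41', 'y-axis', array([ 1.1e-03,  7.0e-04, -1.0e+00]), 'world yaw needed 0.21', 'tcp', array([0.4902, 0.3278, 0.0892]), 'F', array([-0.51,  0.18, -0.04]), 'op', 49.9, 't', 3.35, 'j6 0.751')
```

View pics/s2z.png

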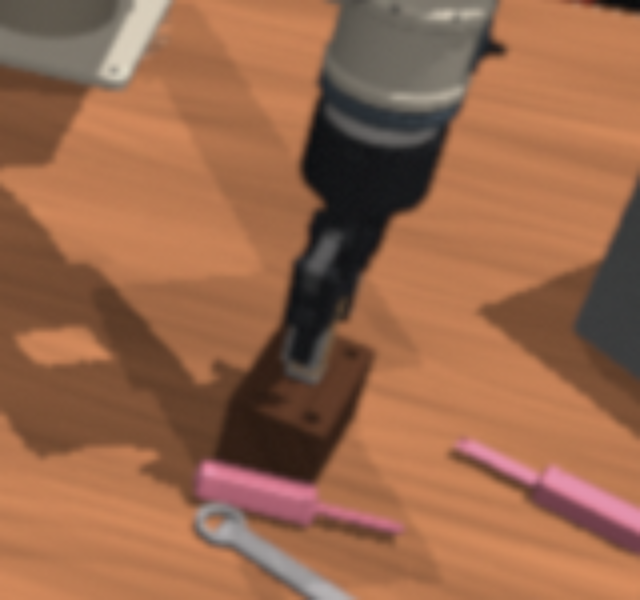

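View pics/t2z.png

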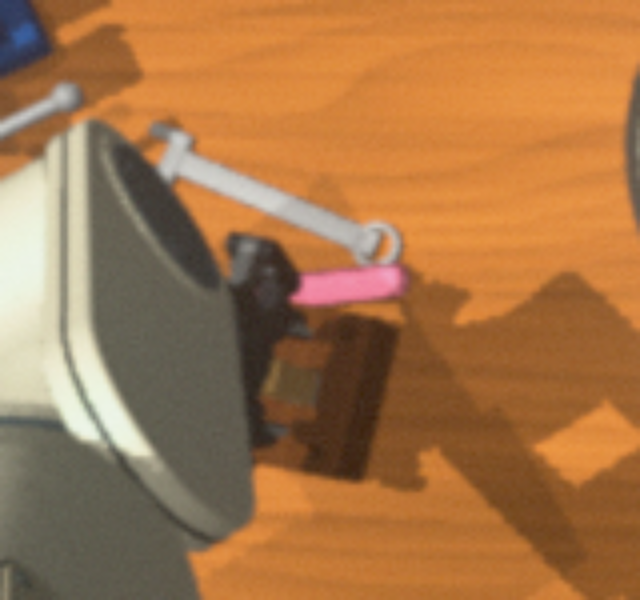

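>>> carry_out(targets=[[-0.5,0,-0.5,0,15],[-0.5,0,-0.5,0,15],[-0.5,0,-0.5,0,15],[-0.5,0,-0.5,0,10],[-0.5,0,-0.5,0,10],[-0.5,0,-0.5,0,10]], newtons=100)

```text
clock: 4.05
ee_pos: [0.4893, 0.3275, 0.089]
tcp_rot: [0.704, -0.704, 0.064, -0.064]
contact_force: [-0.7, -0.9, 5.9]
opening: 0.219
```

```bash
python3 - <<'E'
from m import *
for i in range(1): print(plan([.489,.3266,.088],-10.2))
E
```

```text
(array([-0.17,  1.02, -0.95]), 'tool x ang -10.39', 'y-axis', array([ 7.e-04,  4.e-04, -1.e+00]), 'world yaw needed 0.19', 'tcp', array([0.4893, 0.3275, 0.089 ]), 'F', array([-0.71, -0.9 ,  5.9 ]), 'op', 18.7, 't', 4.05, 'j6 0.751')
```

>>> carry_out(targets=[[-0.5,-5,-0.5,0,10],[-0.5,-15,-0.5,0,10],[-0.5,-30,-0.5,0,10],[-0.5,-50,-0.5,0,10],[-0.5,-75,-0.5,0,10],[-0.5,-100,-0.5,0,10],[-0.5,-120,-0.5,0,10],[-0.5,-130,-0.5,0,10],[-0.5,-130,-0.5,0,10]])

```text
clock: 4.95
ee_pos: [0.4893, 0.3274, 0.2205]
tcp_rot: [0.705, -0.703, 0.063, -0.065]
contact_force: [-0.0, -0.2, -1.7]
opening: 0.217
```

```bash
python3 - <<'E'
from m import *
print(plan([.554,.0318,.2],144.5))
f=grab('scene','s3.png'); b=f['image'][80:270,290:450]
cv2.imwrite('pics/s3z.png',cv2.resize(b,None,fx=3.1,fy=3.1)[:,:,::-1])
f=grab('top','t3.png'); b=f['image'][120:270,70:230]
cv2.imwrite('pics/t3z.png',cv2.resize(b,None,fx=4,fy=4)[:,:,::-1])
E
```

```text
(array([ 116.95,   20.09, -279.13]), 'tool x ang -10.39', 'y-axis', array([ 0.0031,  0.002 , -1.    ]), 'world yaw needed -25.11', 'tcp', array([0.4893, 0.3274, 0.2205]), 'F', array([-0.03, -0.23, -1.66]), 'op', 18.5, 't', 4.95, 'j6 0.751')
```

View pics/s3z.png

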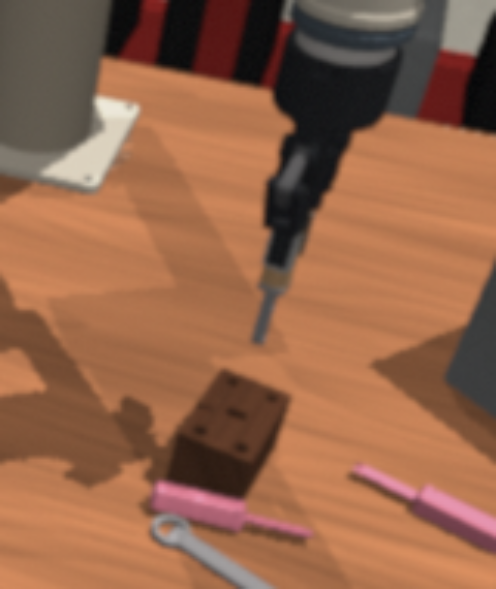

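View pics/t3z.png

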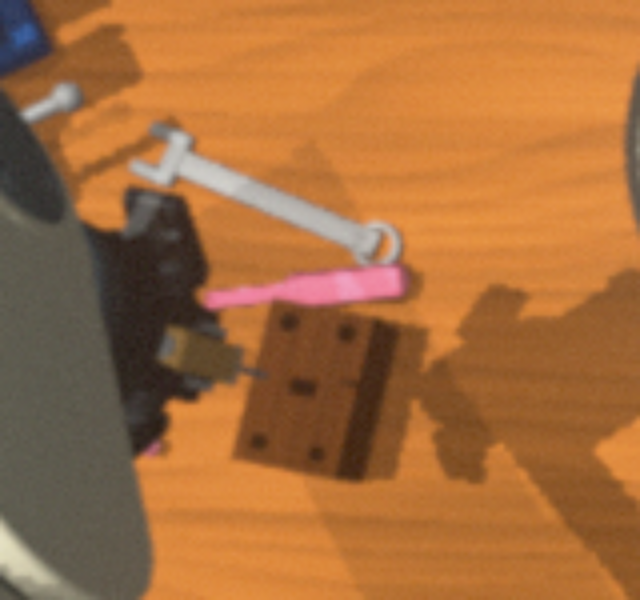

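```bash
python3 - <<'E'
from m import *
print(plan([.5581,.0289,.215],144.5))
t=load('top0.png');s=load('scene0.png')
a=np.radians(144.5); ex=np.array([np.cos(a),np.sin(a),0]);ey=np.array([-np.sin(a),np.cos(a),0])
c=np.array([.554,.0318,0])
for z in(.1,.09):
  for n,f in(('top',t),('sc',s)):
    g=cv2.cvtColor(f['image'],cv2.COLOR_RGB2GRAY).astype(np.float32)
    print(n,z)
    for y in (-6,-3,0,3,6):
        P=[proj(f,c+[0,0,z]+ex*x/1000+ey*y/1000) for x in range(-13,14,1)]
        P=np.array(P,np.float32); print(y,cv2.remap(g,P[None,:,0],P[None,:,1],cv2.INTER_LINEAR)[0].astype(int).tolist())
t=load('t3.png'); b=lambda u,v:((u+.5)/4-.5+70,(v+.5)/4-.5+120)
print(onz(t,*b(303,387),.062), [onz(t,*b(*p),.062).round(4) for p in((289,321),(347,332),(258,441),(317,453))])
E
```

```text
(array([ 122.61,    3.07, -280.21]), 'tool x ang -10.40', 'y-axis', array([-4.e-04, -2.e-04, -1.e+00]), 'world yaw needed -25.10', 'tcp', array([0.4881, 0.3266, 0.218 ]), 'F', array([-0.29,  0.52, -1.97]), 'op', 18.9, 't', 5.05, 'j6 0.751')
top 0.1
-6 [181, 176, 164, 148, 133, 120, 113, 108, 108, 104, 104, 107, 107, 105, 109, 110, 109, 108, 108, 108, 114, 117, 127, 147, 163, 176, 182]
-3 [177, 164, 147, 131, 112, 93, 93, 92, 86, 84, 85, 85, 88, 88, 90, 93, 93, 92, 96, 97, 93, 94, 109, 127, 145, 164, 176]
0 [175, 166, 154, 142, 136, 133, 130, 127, 125, 124, 125, 126, 126, 122, 119, 121, 127, 136, 142, 144, 144, 138, 134, 138, 148, 162, 176]
3 [175, 169, 162, 155, 149, 146, 145, 141, 138, 137, 138, 138, 137, 133, 126, 122, 129, 141, 156, 161, 162, 161, 155, 153, 156, 166, 175]
6 [177, 169, 161, 154, 145, 139, 134, 131, 132, 132, 131, 135, 134, 126, 123, 125, 126, 131, 137, 148, 154, 155, 155, 163, 173, 182, 186]
sc 0.1
-6 [157, 150, 143, 136, 128, 122, 121, 118, 116, 114, 111, 110, 109, 108, 107, 108, 111, 113, 116, 121, 126, 132, 138, 147, 150, 155, 161]
-3 [152, 142, 132, 119, 108, 9
[... 1293 characters left out ...]
 165, 165, 165, 164, 164, 164, 164, 164, 165, 165, 165, 165, 165, 164, 163, 163, 164, 164, 165, 165, 164, 165, 165, 165, 165, 166]
0 [164, 165, 165, 165, 164, 164, 163, 161, 160, 159, 158, 158, 158, 158, 159, 157, 154, 154, 153, 153, 154, 156, 157, 158, 158, 158, 159]
3 [164, 165, 164, 164, 163, 161, 158, 155, 153, 150, 143, 139, 137, 134, 131, 129, 129, 129, 128, 127, 127, 127, 127, 128, 131, 135, 139]
6 [165, 165, 165, 165, 163, 160, 156, 148, 139, 129, 122, 113, 103, 100, 98, 94, 91, 88, 87, 86, 85, 84, 87, 89, 90, 93, 100]
[0.48919228 0.32648205 0.062     ] [array([0.5292, 0.3378, 0.062 ]), array([0.5229, 0.302 , 0.062 ]), array([0.4565, 0.3513, 0.062 ]), array([0.4498, 0.3153, 0.062 ])]
```

>>> carry_out(targets=[[12,0,-28,3,10],[30,0,-68,7,10],[48,0,-110,11,10],[66,0,-152,15,10],[84,0,-194,19,10],[102,1,-236,23,10],[116,2,-268,25.1,10],[121.7,3,-279.8,25.1,10],[121.7,3,-279.8,25.1,10],[121.7,3,-279.8,25.1,10]])

```text
clock: 6.05
ee_pos: [0.557, 0.0302, 0.2144]
tcp_rot: [-0.673, 0.674, -0.216, 0.215]
contact_force: [-0.1, 0.4, -1.7]
opening: 0.218
```

```bash
python3 - <<'E'
from m import *
print(plan([.5573,.0295,.215],144.5))
f=grab('scene','s4.png'); b=f['image'][110:230,190:310]
cv2.imwrite('pics/s4z.png',cv2.resize(b,None,fx=5,fy=5,interpolation=cv2.INTER_CUBIC)[:,:,::-1])
f=grab('top','t4.png'); b=f['image'][140:240,220:340]
cv2.imwrite('pics/t4z.png',cv2.resize(b,None,fx=5,fy=5,interpolation=cv2.INTER_CUBIC)[:,:,::-1])
print(plan([.5573,.0295,.215],144.5))
E
```

```text
(array([ 0.61, -0.58, -0.41]), 'tool x ang -35.50', 'y-axis', array([-1.9e-03,  4.0e-04, -1.0e+00]), 'world yaw needed -0.00', 'tcp', array([0.557 , 0.0302, 0.2144]), 'F', array([-0.15,  0.36, -1.68]), 'op', 18.6, 't', 6.05, 'j6 0.652')
(array([ 0.9 , -0.12, -1.09]), 'tool x ang -35.41', 'y-axis', array([-1.e-03,  3.e-04, -1.e+00]), 'world yaw needed -0.09', 'tcp', array([0.5572, 0.0309, 0.2149]), 'F', array([ 0.49, -0.12, -1.6 ]), 'op', 19.1, 't', 6.15, 'j6 0.652')
```

View pics/s4z.png

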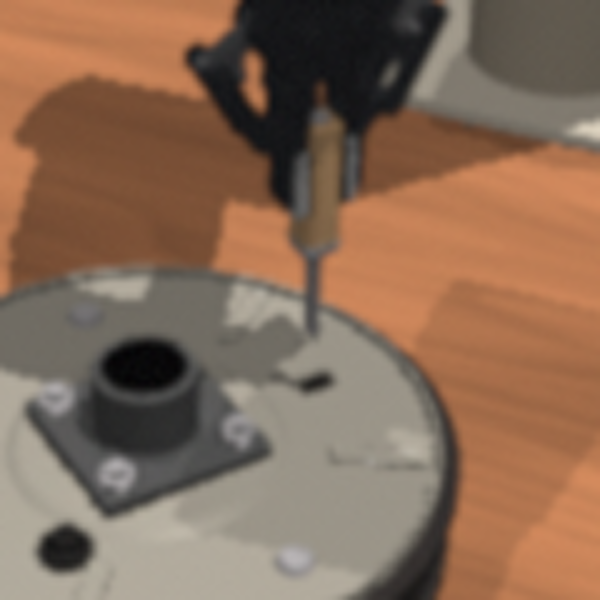

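View pics/t4z.png

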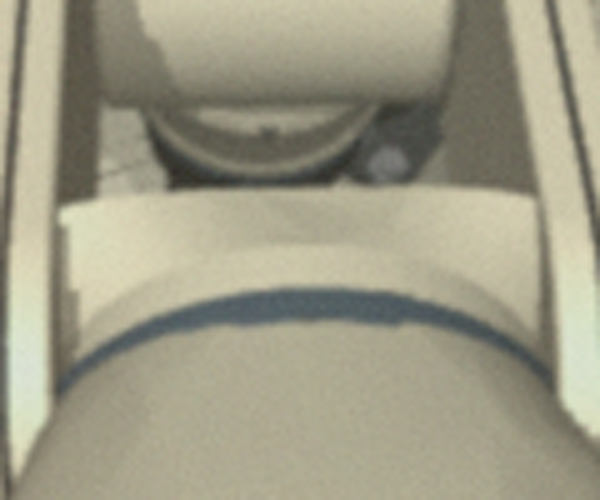

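```bash
python3 - <<'E'
from m import *
f=load('s4.png')
for dz in(.080,.082,.0835): print(dz,proj(f,[.5572,.0303,.2147-dz]), onz(f,252.2,176.6,.2147-dz))
# blade mid-line pixels: rows 255..330 in zoom
g=cv2.cvtColor(f['image'],cv2.COLOR_RGB2GRAY); print(g[155:182,244:261])
E
```

```text
0.08 [251.87208209 176.34945629] [0.55782396 0.03149129 0.1347    ]
0.082 [251.85613879 176.96303234] [0.55540399 0.03050035 0.1327    ]
0.0835 [251.84420885 177.42215467] [0.55358901 0.02975714 0.1312    ]
[[140 141 136 117  90  80  80  85  94 100 104 105 104 114 132 141 142]
 [143 142 134 113  87  79  80  86  94 100 103 104 105 115 130 139 141]
 [145 145 138 117  88  79  81  87  95 101 104 105 106 116 131 139 141]
 [147 147 144 127  96  80  82  88  96 103 107 103 105 117 131 139 141]
 [146 148 147 136 114  91  84  93 100 104 105 101 104 120 136 143 143]
 [141 144 145 142 132 111  93  93  98  97  99 106 119 132 142 144 146]
 [141 142 142 142 140 130 108  89  83  89 104 127 141 144 147 145 144]
 [144 143 144 143 144 139 120  88  72  85 115 139 148 149 147 147 146]
 [145 145 145 146 146 143 125  92  73  87 117 139 145 145 145 145 146]
 [146 146 147 148 148 146 128  92  75  90 121 140 144 143 142 143 144]
 [147 146 147 147 148 146 129  94  74  92 123 143 146 146 145 145 144]
 [137 141 147 149 148 147 129  94  75  93 124 146 148 148 147 148 146]
 [109 121 133 137 143 147 131  93  77  94
[... 324 characters left out ...]
153 159 168 167 143  92  78 100 120 117 107 106 114 127 138]
 [140 123 121 135 156 165 142  92  79 110 139 143 127 110 103 105 116]
 [114 109 108 114 135 152 139  91  80 105 135 148 145 137 124 110 105]
 [107 107 107 108 115 129 127  95  81 103 131 147 149 148 146 136 117]
 [108 109 108 107 108 112 116 107  92 108 135 147 148 148 149 147 134]
 [108 107 109 109 107 107 113 118 112 121 143 148 149 148 149 148 146]
 [108 108 108 108 106 103 111 127 134 136 147 149 149 148 149 149 149]
 [108 108 108 108 107 110 126 142 147 147 148 148 148 149 148 149 149]
 [108 108 108 109 111 126 143 149 149 149 148 148 148 148 148 148 148]
 [108 111 116 122 129 142 148 149 149 148 148 148 148 148 149 148 149]]
```

>>> carry_out(targets=[[0.5,8,-0.8,0,10],[0.5,18,-0.8,0,10],[0.5,28,-0.8,0,10],[0.5,36,-0.8,0,10],[0.5,38,-0.8,0,10],[0.5,38,-0.8,0,10]])

```text
clock: 6.75
ee_pos: [0.5573, 0.0288, 0.1767]
tcp_rot: [-0.673, 0.674, -0.216, 0.215]
contact_force: [0.3, -0.2, -1.9]
opening: 0.221
```

```bash
python3 - <<'E'
from m import *
print(plan([.5573,.0295,.166],144.5), monitor.get_state()['moment'])
f=grab('scene','s5.png'); b=f['image'][110:230,190:310]
cv2.imwrite('pics/s5z.png',cv2.resize(b,None,fx=5,fy=5,interpolation=cv2.INTER_CUBIC)[:,:,::-1])
print(plan([.5573,.0295,.166],144.5), monitor.get_state()['moment'])
E
```

```text
(array([-0.44, 10.7 ,  0.57]), 'tool x ang -35.50', 'y-axis', array([-0.0011, -0.    , -1.    ]), 'world yaw needed -0.00', 'tcp', array([0.5573, 0.0288, 0.1767]), 'F', array([ 0.33, -0.21, -1.93]), 'op', 18.9, 't', 6.75, 'j6 0.650') [-0.03270017 -0.01396812 -0.02329318]
(array([-0.72, 11.15,  0.4 ]), 'tool x ang -35.50', 'y-axis', array([-3.e-04,  0.e+00, -1.e+00]), 'world yaw needed 0.00', 'tcp', array([0.5577, 0.0288, 0.1771]), 'F', array([-0.33,  0.43, -1.91]), 'op', 18.5, 't', 6.8, 'j6 0.650') [-0.00185737  0.02272942 -0.01753404]
```

View pics/s5z.png

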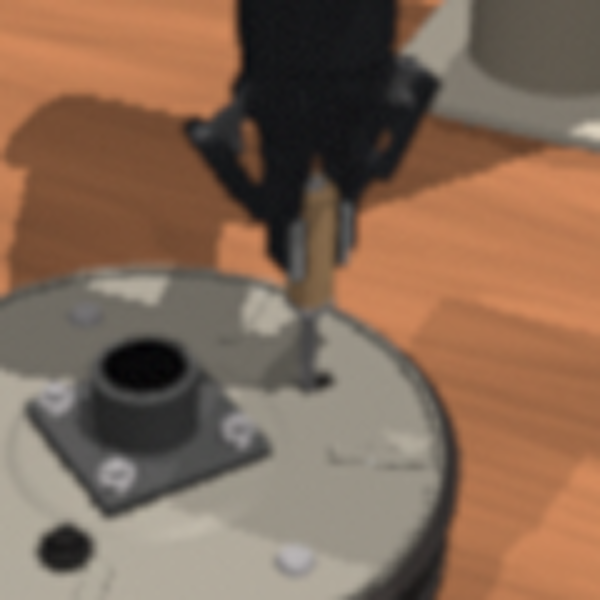

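>>> carry_out(targets=[[0,2,0,0,10],[0,4,0,0,10],[0,5,0,0,10],[0,5,0,0,10]])

```text
clock: 7.2
ee_pos: [0.5576, 0.0287, 0.1723]
tcp_rot: [-0.673, 0.673, -0.216, 0.216]
contact_force: [-0.4, -0.1, -1.3]
opening: 0.221
```

>>> carry_out(targets=[[0,1,0,0,10],[0,2,0,0,10],[0,2,0,0,10]])

```text
clock: 7.5
ee_pos: [0.5575, 0.0288, 0.1702]
tcp_rot: [-0.673, 0.673, -0.216, 0.215]
contact_force: [0.5, -0.1, -1.2]
opening: 0.216
```

>>> carry_out(targets=[[0,1,0,0,10],[0,2,0,0,10],[0,2,0,0,10]])

```text
clock: 7.8
ee_pos: [0.5575, 0.0288, 0.1682]
tcp_rot: [-0.673, 0.673, -0.216, 0.215]
contact_force: [-0.8, -0.1, -1.2]
opening: 0.218
```

>>> carry_out(targets=[[0,1,0,0,10],[0,2,0,0,10],[0,2,0,0,10]])

```text
clock: 8.1
ee_pos: [0.5575, 0.0288, 0.1661]
tcp_rot: [-0.673, 0.673, -0.216, 0.215]
contact_force: [0.6, 0.3, -2.0]
opening: 0.219
```

>>> carry_out(targets=[[-1,0,0,0,10],[-1,0,0,0,10]])

```text
clock: 8.3
ee_pos: [0.5567, 0.0294, 0.1663]
tcp_rot: [-0.673, 0.673, -0.216, 0.216]
contact_force: [-0.5, -0.2, -2.1]
opening: 0.219
```

>>> carry_out(targets=[[-1,0,0,0,10],[-1,0,0,0,10]])

```text
clock: 8.5
ee_pos: [0.556, 0.03, 0.1664]
tcp_rot: [0.673, -0.673, 0.215, -0.216]
contact_force: [-0.2, 0.2, -1.9]
opening: 0.22
```

>>> carry_out(targets=[[-1,0,0,0,10],[-1,0,0,0,10]])

```text
clock: 8.7
ee_pos: [0.5555, 0.0304, 0.1664]
tcp_rot: [-0.673, 0.673, -0.215, 0.216]
contact_force: [0.4, -1.2, -3.0]
opening: 0.219
```

>>> carry_out(targets=[[-1,0,0,0,10],[-1,0,0,0,10]])

```text
clock: 8.9
ee_pos: [0.5547, 0.031, 0.1665]
tcp_rot: [0.673, -0.673, 0.215, -0.216]
contact_force: [2.7, -1.9, -2.5]
opening: 0.219
```

>>> carry_out(targets=[[-1,0,0,0,10],[-1,0,0,0,10]])

```text
clock: 9.1
ee_pos: [0.5535, 0.0318, 0.1664]
tcp_rot: [0.673, -0.673, 0.216, -0.216]
contact_force: [1.1, -0.2, -2.1]
opening: 0.221
```

>>> carry_out(targets=[[-1,0,0,0,10],[-1,0,0,0,10]])

```text
clock: 9.3
ee_pos: [0.5524, 0.0325, 0.1663]
tcp_rot: [0.673, -0.673, 0.216, -0.215]
contact_force: [0.9, -0.1, -1.1]
opening: 0.222
```

>>> carry_out(targets=[[-0.5,0,0,0,10]])

```text
clock: 9.4
ee_pos: [0.5521, 0.0327, 0.1663]
tcp_rot: [0.673, -0.673, 0.216, -0.215]
contact_force: [1.5, -0.9, -1.9]
opening: 0.224
```

>>> carry_out(targets=[[-0.5,0,0,0,10]])

```text
clock: 9.5
ee_pos: [0.5517, 0.033, 0.1663]
tcp_rot: [0.673, -0.673, 0.216, -0.215]
contact_force: [1.0, 0.0, -1.8]
opening: 0.222
```

>>> carry_out(targets=[[-0.5,0,0,0,10]])

```text
clock: 9.6
ee_pos: [0.5511, 0.0333, 0.1662]
tcp_rot: [0.673, -0.673, 0.216, -0.215]
contact_force: [0.0, -1.2, -1.3]
opening: 0.213
```

>>> carry_out(targets=[[-0.5,0,0,0,10],[-1,0,0,0,10]])

```text
clock: 9.8
ee_pos: [0.5502, 0.0338, 0.1662]
tcp_rot: [-0.673, 0.673, -0.216, 0.215]
contact_force: [0.5, 0.1, -2.3]
opening: 0.22
```

```bash
python3 - <<'E'
from m import *
s=monitor.get_state(); print(s['contact_force'],s['moment'],s['tau'])
f=grab('scene','s6.png'); b=f['image'][110:230,190:310]
cv2.imwrite('pics/s6z.png',cv2.resize(b,None,fx=5,fy=5,interpolation=cv2.INTER_CUBIC)[:,:,::-1])
s=monitor.get_state(); print(s['contact_force'],s['moment'],s['ee_pos'])
E
```

```text
[ 0.5373071   0.12405558 -2.31789868] [ 0.00341426 -0.0638168   0.00346079] [-4.44147026e-02 -5.09457350e+01 -2.43523067e+01 -1.54026671e-03
 -5.47302872e-03 -7.33983703e-03]
[-1.22722984  0.33615852 -1.31040418] [ 0.05211181 -0.01250353 -0.0026902 ] [0.55019151 0.03386431 0.16615934]
```

View pics/s6z.png

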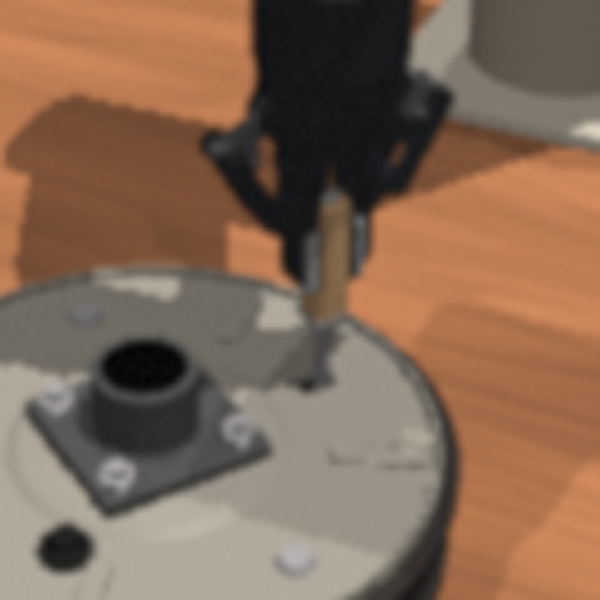

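>>> carry_out(targets=[[0,-4,0,0,10],[0,-9,0,0,10],[0,-10.5,0,0,10],[4,-10.5,0,0,10],[9,-10.5,0,0,10],[9,-10.5,0,0,10],[9,-8,0,0,10],[9,-6,0,0,10],[9,-4.5,0,0,10],[9,-4.5,0,0,10]])

```text
clock: 10.85
ee_pos: [0.5577, 0.0286, 0.1704]
tcp_rot: [-0.673, 0.674, -0.216, 0.215]
contact_force: [0.4, 0.5, -1.4]
opening: 0.223
```

>>> carry_out(targets=[[0,1.5,0,0,10],[0,2.5,0,0,10],[0,2.5,0,0,10]])

```text
clock: 11.15
ee_pos: [0.5579, 0.0285, 0.1682]
tcp_rot: [-0.673, 0.673, -0.216, 0.215]
contact_force: [0.2, -0.7, -1.4]
opening: 0.218
```

>>> carry_out(targets=[[0,1,0,0,10],[0,2,0,0,10],[0,2,0,0,10]])

```text
clock: 11.45
ee_pos: [0.5579, 0.0285, 0.1662]
tcp_rot: [-0.673, 0.673, -0.216, 0.215]
contact_force: [0.4, -0.2, -1.3]
opening: 0.224
```

```bash
cat > q.py <<'E'
from m import *
import sys
def xs(st):
    d=np.array(st['ee_pos'])-[.554,.0317,0]; F=st['contact_force']
    return 'xs %.2f ys %.2f z %.4f push %.2f Fz %.2f t %.2f'%(1e3*(-.814*d[0]+.581*d[1]),1e3*(-.581*d[0]-.814*d[1]),d[2],.814*F[0]-.581*F[1],F[2],st['clock'])
print(xs(monitor.get_state()))
E
python3 q.py
```

```text
xs -5.05 ys 0.34 z 0.1662 push 0.45 Fz -1.35 t 11.45
```

>>> carry_out(targets=[[-1,0,0,0,10],[-1.5,0,0,0,10]])

```text
clock: 11.65
ee_pos: [0.5567, 0.0294, 0.1663]
tcp_rot: [0.673, -0.673, 0.216, -0.216]
contact_force: [-0.5, -0.3, -1.6]
opening: 0.219
```

>>> carry_out(targets=[[-1,0,0,0,10]])

```text
clock: 11.75
ee_pos: [0.556, 0.03, 0.1664]
tcp_rot: [0.673, -0.673, 0.216, -0.216]
contact_force: [-1.0, 0.1, -2.4]
opening: 0.216
```

>>> carry_out(targets=[[-1,0,0,0,10]])

```text
clock: 11.85
ee_pos: [0.5556, 0.0304, 0.1665]
tcp_rot: [-0.673, 0.673, -0.215, 0.216]
contact_force: [1.2, -2.2, -3.1]
opening: 0.225
```

>>> carry_out(targets=[[-0.8,0,0,0,10]])

```text
clock: 11.95
ee_pos: [0.5552, 0.0307, 0.1665]
tcp_rot: [-0.673, 0.674, -0.215, 0.216]
contact_force: [4.0, -2.7, -3.4]
opening: 0.221
```

>>> carry_out(targets=[[-0.8,0,0,0,10]])

```text
clock: 12.05
ee_pos: [0.5545, 0.0312, 0.1665]
tcp_rot: [-0.673, 0.674, -0.215, 0.216]
contact_force: [1.4, -2.0, -3.0]
opening: 0.221
```

```bash
python3 q.py
```

```text
xs -0.71 ys 0.16 z 0.1665 push 2.28 Fz -2.98 t 12.05
```

>>> carry_out(targets=[[-0.8,0,0,0,10]])

```text
clock: 12.15
ee_pos: [0.5536, 0.0318, 0.1665]
tcp_rot: [0.673, -0.673, 0.215, -0.216]
contact_force: [1.9, -1.7, -2.6]
opening: 0.222
```

>>> carry_out(targets=[[-0.8,0,0,0,10]])

```text
clock: 12.25
ee_pos: [0.5526, 0.0324, 0.1664]
tcp_rot: [0.673, -0.673, 0.216, -0.216]
contact_force: [2.3, -2.4, -2.5]
opening: 0.222
```

>>> carry_out(targets=[[-0.8,0,0,0,10]])

```text
clock: 12.35
ee_pos: [0.5517, 0.033, 0.1663]
tcp_rot: [0.673, -0.673, 0.216, -0.215]
contact_force: [0.4, -1.6, -1.3]
opening: 0.221
```

```bash
python3 q.py
```

```text
xs 2.62 ys 0.29 z 0.1663 push 1.29 Fz -1.29 t 12.35
```

>>> carry_out(targets=[[-0.8,0,0,0,10]])

```text
clock: 12.45
ee_pos: [0.5505, 0.0336, 0.1662]
tcp_rot: [0.673, -0.673, 0.216, -0.215]
contact_force: [0.2, 0.1, -2.2]
opening: 0.217
```

>>> carry_out(targets=[[-0.8,0,0,0,10]])

```text
clock: 12.55
ee_pos: [0.5499, 0.0341, 0.1661]
tcp_rot: [-0.673, 0.673, -0.216, 0.215]
contact_force: [-0.1, 0.0, -1.5]
opening: 0.222
```

>>> carry_out(targets=[[0,0,0,0,10]])

```text
clock: 12.65
ee_pos: [0.5501, 0.034, 0.1662]
tcp_rot: [-0.673, 0.673, -0.216, 0.215]
contact_force: [0.1, 0.5, -1.1]
opening: 0.222
```

```bash
python3 q.py
```

```text
xs 4.52 ys 0.40 z 0.1662 push -0.19 Fz -1.13 t 12.65
```

>>> carry_out(targets=[[0,-4,0,0,10],[0,-9,0,0,10],[0,-10.5,0,0,10],[5,-10.5,0,0,10],[9.3,-10.5,0,0,10],[9.3,-10.5,0,0,10],[9.3,-8,0,0,10],[9.3,-6,0,0,10],[9.3,-4,0,0,10],[9.3,-3,0,0,10]])

```text
clock: 13.65
ee_pos: [0.5579, 0.0284, 0.1689]
tcp_rot: [-0.673, 0.674, -0.216, 0.215]
contact_force: [-0.3, -0.4, -1.4]
opening: 0.22
```

>>> carry_out(targets=[[0,1,0,0,10],[0,2,0,0,10],[0,3,0,0,10],[0,3,0,0,10]])

```text
clock: 14.05
ee_pos: [0.5581, 0.0284, 0.1662]
tcp_rot: [-0.673, 0.673, -0.216, 0.215]
contact_force: [-0.2, 0.8, -1.9]
opening: 0.221
```

>>> carry_out(targets=[[-1,0,0,0,10],[-1.5,0,0,0,10]])

```text
clock: 14.25
ee_pos: [0.5569, 0.0293, 0.1664]
tcp_rot: [0.673, -0.673, 0.216, -0.216]
contact_force: [0.9, 0.8, -0.3]
opening: 0.22
```

```bash
python3 q.py
```

```text
xs -3.77 ys 0.28 z 0.1664 push 0.29 Fz -0.35 t 14.25
```

>>> carry_out(targets=[[-0.8,0,0,0,10]])

```text
clock: 14.35
ee_pos: [0.5563, 0.0297, 0.1664]
tcp_rot: [0.673, -0.673, 0.216, -0.216]
contact_force: [-0.7, 0.1, -1.4]
opening: 0.221
```

>>> carry_out(targets=[[-0.6,0,0,0,10]])

```text
clock: 14.45
ee_pos: [0.5558, 0.0301, 0.1664]
tcp_rot: [0.673, -0.673, 0.215, -0.216]
contact_force: [0.9, -0.2, -1.2]
opening: 0.222
```

>>> carry_out(targets=[[-0.5,0,0,0,10]])

```text
clock: 14.55
ee_pos: [0.5557, 0.0302, 0.1664]
tcp_rot: [-0.673, 0.673, -0.215, 0.216]
contact_force: [0.2, -1.1, -3.1]
opening: 0.218
```

>>> carry_out(targets=[[-0.5,0,0,0,10]])

```text
clock: 14.65
ee_pos: [0.5555, 0.0304, 0.1665]
tcp_rot: [-0.673, 0.674, -0.215, 0.216]
contact_force: [2.1, -2.8, -3.3]
opening: 0.224
```

>>> carry_out(targets=[[-0.4,0,0,0,10]])

```text
clock: 14.75
ee_pos: [0.5553, 0.0305, 0.1665]
tcp_rot: [-0.673, 0.674, -0.215, 0.216]
contact_force: [2.1, -2.9, -4.5]
opening: 0.222
```

>>> carry_out(targets=[[-0.3,0,0,0,10]])

```text
clock: 14.85
ee_pos: [0.555, 0.0308, 0.1665]
tcp_rot: [-0.673, 0.673, -0.215, 0.216]
contact_force: [3.7, -3.7, -2.4]
opening: 0.221
```

>>> carry_out(targets=[[-0.3,0,0,0,10]])

```text
clock: 14.95
ee_pos: [0.5546, 0.031, 0.1665]
tcp_rot: [0.673, -0.673, 0.215, -0.216]
contact_force: [2.1, -2.3, -2.1]
opening: 0.22
```

>>> carry_out(targets=[[-0.5,0,0,0,10]])

```text
clock: 15.05
ee_pos: [0.554, 0.0314, 0.1665]
tcp_rot: [0.673, -0.673, 0.215, -0.216]
contact_force: [2.6, -2.6, -1.7]
opening: 0.221
```

>>> carry_out(targets=[[-0.5,0,0,0,10]])

```text
clock: 15.15
ee_pos: [0.5534, 0.0318, 0.1664]
tcp_rot: [0.673, -0.673, 0.216, -0.216]
contact_force: [2.2, -1.1, -2.5]
opening: 0.224
```

>>> carry_out(targets=[[-0.5,0,0,0,10]])

```text
clock: 15.25
ee_pos: [0.5529, 0.0322, 0.1664]
tcp_rot: [0.674, -0.673, 0.216, -0.216]
contact_force: [2.3, -1.3, -1.4]
opening: 0.223
```

>>> carry_out(targets=[[-0.5,0,0,0,10]])

```text
clock: 15.35
ee_pos: [0.5523, 0.0325, 0.1663]
tcp_rot: [0.673, -0.673, 0.216, -0.215]
contact_force: [2.1, -1.8, -0.6]
opening: 0.222
```

>>> carry_out(targets=[[-0.5,0,0,0,10]])

```text
clock: 15.45
ee_pos: [0.5518, 0.0329, 0.1663]
tcp_rot: [0.673, -0.673, 0.216, -0.215]
contact_force: [1.7, -1.2, -2.7]
opening: 0.221
```

```bash
python3 q.py
```

```text
xs 2.46 ys 0.30 z 0.1663 push 2.12 Fz -2.67 t 15.45
```

>>> carry_out(targets=[[-0.5,0,0,0,10]])

```text
clock: 15.55
ee_pos: [0.5512, 0.0332, 0.1662]
tcp_rot: [0.673, -0.673, 0.216, -0.215]
contact_force: [0.8, 0.2, -2.4]
opening: 0.221
```

>>> carry_out(targets=[[-0.5,0,0,0,10]])

```text
clock: 15.65
ee_pos: [0.5508, 0.0335, 0.1661]
tcp_rot: [-0.673, 0.673, -0.216, 0.215]
contact_force: [-0.3, -1.1, -1.0]
opening: 0.218
```

>>> carry_out(targets=[[-0.5,0,0,0,10]])

```text
clock: 15.75
ee_pos: [0.5505, 0.0337, 0.1662]
tcp_rot: [-0.673, 0.673, -0.216, 0.215]
contact_force: [-0.5, -0.1, -2.3]
opening: 0.22
```

>>> carry_out(targets=[[-0.5,0,0,0,10]])

```text
clock: 15.85
ee_pos: [0.5501, 0.0339, 0.1662]
tcp_rot: [-0.673, 0.673, -0.216, 0.215]
contact_force: [-0.2, 0.1, -1.5]
opening: 0.221
```

```bash
python3 q.py
```

```text
xs 4.46 ys 0.42 z 0.1662 push -0.20 Fz -1.47 t 15.85
```

>>> carry_out(targets=[[0,-4,0,0,10],[0,-9,0,0,10],[0,-10.5,0,0,10],[5,-10.5,0,0,10],[9.3,-10.5,0,0,10],[9.3,-10.5,0,0,10],[9.3,-8,0,0,10],[9.3,-6,0,0,10],[9.3,-4,0,0,10],[9.3,-3,0,0,10]])

```text
clock: 16.85
ee_pos: [0.5578, 0.0285, 0.1689]
tcp_rot: [-0.673, 0.674, -0.216, 0.215]
contact_force: [0.6, -1.0, -1.6]
opening: 0.222
```

>>> carry_out(targets=[[0,1,0,0,10],[0,2,0,0,10],[0,3,0,0,10],[0,3,0,0,10]])

```text
clock: 17.25
ee_pos: [0.558, 0.0284, 0.1662]
tcp_rot: [-0.673, 0.673, -0.216, 0.215]
contact_force: [-0.4, -0.3, -0.1]
opening: 0.217
```

>>> carry_out(targets=[[-1,0,0,0,10],[-2,0,0,0,10]])

```text
clock: 17.45
ee_pos: [0.5565, 0.0296, 0.1664]
tcp_rot: [0.673, -0.673, 0.216, -0.216]
contact_force: [-0.6, -0.3, -1.2]
opening: 0.219
```

>>> carry_out(targets=[[-0.5,0,0,0,10]])

```text
clock: 17.55
ee_pos: [0.556, 0.0299, 0.1664]
tcp_rot: [0.673, -0.673, 0.216, -0.216]
contact_force: [0.8, -0.1, -1.9]
opening: 0.222
```

>>> carry_out(targets=[[-0.4,0,0,0,10]])

```text
clock: 17.65
ee_pos: [0.5558, 0.0301, 0.1664]
tcp_rot: [0.673, -0.673, 0.215, -0.216]
contact_force: [0.9, -2.0, -1.3]
opening: 0.218
```

```bash
python3 q.py
```

```text
xs -2.43 ys 0.22 z 0.1664 push 1.85 Fz -1.35 t 17.65
```

>>> carry_out(targets=[[-0.3,0,0,0,10]])

```text
clock: 17.75
ee_pos: [0.5557, 0.0302, 0.1664]
tcp_rot: [-0.673, 0.673, -0.215, 0.216]
contact_force: [0.4, 0.0, -2.6]
opening: 0.221
```

>>> carry_out(targets=[[-0.3,0,0,0,10]])

```text
clock: 17.85
ee_pos: [0.5556, 0.0303, 0.1664]
tcp_rot: [-0.673, 0.673, -0.215, 0.216]
contact_force: [1.9, -2.1, -2.7]
opening: 0.221
```

>>> carry_out(targets=[[-0.3,0,0,0,10]])

```text
clock: 17.95
ee_pos: [0.5555, 0.0304, 0.1664]
tcp_rot: [-0.673, 0.673, -0.215, 0.216]
contact_force: [2.5, -1.9, -3.2]
opening: 0.221
```

```bash
python3 q.py
```

```text
xs -1.95 ys 0.23 z 0.1664 push 3.09 Fz -3.20 t 17.95
```

>>> carry_out(targets=[[-0.3,0,0,0,10]])

```text
clock: 18.05
ee_pos: [0.5553, 0.0305, 0.1665]
tcp_rot: [-0.673, 0.673, -0.215, 0.216]
contact_force: [3.0, -2.9, -3.5]
opening: 0.221
```

>>> carry_out(targets=[[-0.3,0,0,0,10]])

```text
clock: 18.15
ee_pos: [0.5552, 0.0306, 0.1665]
tcp_rot: [-0.673, 0.674, -0.215, 0.216]
contact_force: [3.3, -3.2, -4.1]
opening: 0.224
```

>>> carry_out(targets=[[-0.3,0,0,0,10]])

```text
clock: 18.25
ee_pos: [0.5551, 0.0307, 0.1665]
tcp_rot: [-0.673, 0.674, -0.215, 0.216]
contact_force: [4.1, -4.4, -4.5]
opening: 0.221
```

```bash
python3 q.py
```

```text
xs -1.46 ys 0.14 z 0.1665 push 5.88 Fz -4.53 t 18.25
```

>>> carry_out(targets=[[-0.25,0,0,0,10]])

```text
clock: 18.35
ee_pos: [0.5551, 0.0308, 0.1665]
tcp_rot: [-0.673, 0.674, -0.215, 0.216]
contact_force: [5.0, -5.7, -5.0]
opening: 0.224
```

```bash
python3 q.py
```

```text
xs -1.41 ys 0.14 z 0.1665 push 7.40 Fz -5.05 t 18.35
```

>>> carry_out(targets=[[0,0,0,0,10]])

```text
clock: 18.45
ee_pos: [0.5551, 0.0307, 0.1665]
tcp_rot: [-0.673, 0.674, -0.215, 0.216]
contact_force: [5.1, -5.1, -4.5]
opening: 0.22
```

```bash
python3 q.py
```

```text
xs -1.42 ys 0.17 z 0.1665 push 7.16 Fz -4.47 t 18.45
```

>>> carry_out(targets=[[1,0,0,0,10],[2.5,0,0,0,10],[3,0,0,0,10],[3,-6,0,0,10],[3,-14,0,0,10],[3,-26,0,0,10],[3,-40,0,0,10],[3,-52,0,0,10],[3,-56,0,0,10],[3,-56,0,0,10]])

```text
clock: 19.45
ee_pos: [0.557, 0.0296, 0.2235]
tcp_rot: [0.674, -0.673, 0.215, -0.216]
contact_force: [-0.8, 0.1, -2.6]
opening: 0.217
```

```bash
python3 - <<'E'
from m import *
print(plan([.489,.3268,.222],-10.4))
f=grab('scene','s7.png'); b=f['image'][100:220,190:310]
cv2.imwrite('pics/s7z.png',cv2.resize(b,None,fx=5,fy=5,interpolation=cv2.INTER_CUBIC)[:,:,::-1])
E
```

```text
(array([-227.94,    1.39,  202.48]), 'tool x ang -35.50', 'y-axis', array([ 2.e-03,  1.e-04, -1.e+00]), 'world yaw needed 25.10', 'tcp', array([0.557 , 0.0296, 0.2235]), 'F', array([-0.85,  0.1 , -2.6 ]), 'op', 18.5, 't', 19.45, 'j6 0.651')
```

View pics/s7z.png

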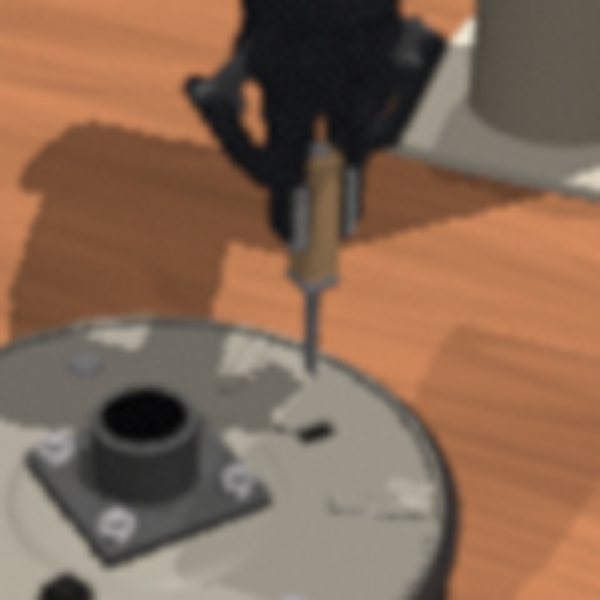

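Spoon is out of the slot, still straight in the grip (tip at zoom ~(313,370)). Back to the block.

>>> carry_out(targets=[[-16,0,14,-2,10],[-46,0,41,-5,10],[-80,0,71,-9,10],[-114,0,101,-13,10],[-148,0,131,-17,10],[-182,0,162,-21,10],[-210,0,187,-24,10],[-228,0,202.5,-25.1,10],[-228,0,202.5,-25.1,10],[-228,0,202.5,-25.1,10]])

```text
clock: 20.5
ee_pos: [0.4878, 0.3268, 0.2214]
tcp_rot: [-0.704, 0.705, -0.064, 0.063]
contact_force: [0.0, -0.8, -2.3]
opening: 0.221
```

```bash
python3 - <<'E'
from m import *
print(plan([.489,.3268,.152],-10.4))
f=grab('scene','s8.png'); b=f['image'][100:260,310:430]
cv2.imwrite('pics/s8z.png',cv2.resize(b,None,fx=3.7,fy=3.7,interpolation=cv2.INTER_CUBIC)[:,:,::-1])
print(plan([.489,.3268,.152],-10.4))
E
```

```text
(array([ 1.26, 69.44,  0.28]), 'tool x ang -10.33', 'y-axis', array([-0.0013, -0.0012, -1.    ]), 'world yaw needed -0.07', 'tcp', array([0.4878, 0.3268, 0.2214]), 'F', array([ 0.05, -0.81, -2.33]), 'op', 18.9, 't', 20.5, 'j6 0.751')
(array([ 0.82, 69.61,  0.85]), 'tool x ang -10.39', 'y-axis', array([-0.0011, -0.0011, -1.    ]), 'world yaw needed -0.01', 'tcp', array([0.4881, 0.3262, 0.2216]), 'F', array([-0.1 ,  0.01, -1.4 ]), 'op', 18.6, 't', 20.55, 'j6 0.751')
```

View pics/s8z.png

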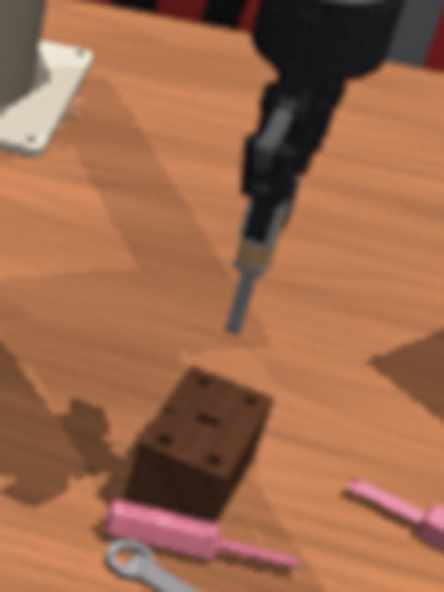

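>>> carry_out(targets=[[0.8,15,0.6,0,10],[0.8,35,0.6,0,10],[0.8,55,0.6,0,10],[0.8,68,0.6,0,10],[0.8,70,0.6,0,10],[0.8,70,0.6,0,10]])

```text
clock: 21.15
ee_pos: [0.4895, 0.3267, 0.1518]
tcp_rot: [-0.704, 0.704, -0.065, 0.064]
contact_force: [0.4, 0.3, -2.5]
opening: 0.224
```

```bash
python3 - <<'E'
from m import *
print(plan([.489,.3268,.090],-10.4))
f=grab('scene','s9.png'); b=f['image'][150:250,330:420]
cv2.imwrite('pics/s9z.png',cv2.resize(b,None,fx=6,fy=6,interpolation=cv2.INTER_CUBIC)[:,:,::-1])
p=proj(f,[.489,.3266,.062]); print('hole px zoom',(p-[330,150]+.5)*6)
print(plan([.489,.3268,.090],-10.4))
E
```

```text
(array([-4.200e-01,  6.183e+01,  3.000e-02]), 'tool x ang -10.44', 'y-axis', array([-8.e-04, -5.e-04, -1.e+00]), 'world yaw needed 0.04', 'tcp', array([0.4895, 0.3267, 0.1518]), 'F', array([ 0.44,  0.31, -2.55]), 'op', 19.2, 't', 21.15, 'j6 0.751')
hole px zoom [217.25706466 380.76316318]
(array([-0.75, 62.56, -0.46]), 'tool x ang -10.43', 'y-axis', array([ 3.e-04,  2.e-04, -1.e+00]), 'world yaw needed 0.03', 'tcp', array([0.4898, 0.3271, 0.1526]), 'F', array([-0.35, -0.36, -1.52]), 'op', 18.8, 't', 21.2, 'j6 0.751')
```

View pics/s9z.png

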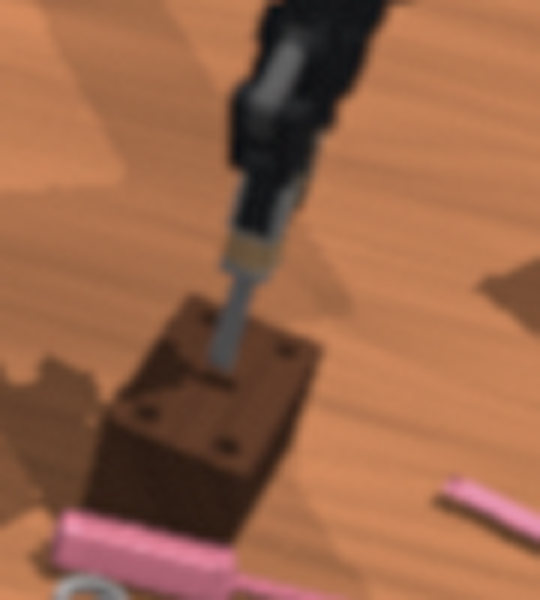

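>>> carry_out(targets=[[-0.4,5,0,0,10],[-0.4,10,0,0,10],[-0.4,15,0,0,10],[-0.4,20,0,0,10],[-0.4,20,0,0,10]])

```text
clock: 21.7
ee_pos: [0.4885, 0.3271, 0.1314]
tcp_rot: [-0.704, 0.705, -0.064, 0.064]
contact_force: [0.9, 0.3, -1.2]
opening: 0.224
```

```bash
python3 - <<'E'
from m import *
print(plan([.489,.3268,.090],-10.4))
E
```

```text
(array([ 0.63, 41.44, -0.12]), 'tool x ang -10.39', 'y-axis', array([-1.2e-03, -8.0e-04, -1.0e+00]), 'world yaw needed -0.01', 'tcp', array([0.4885, 0.3271, 0.1314]), 'F', array([ 0.89,  0.34, -1.21]), 'op', 19.1, 't', 21.7, 'j6 0.751')
```

Tip is about 13 mm into the hole with no side load; continue down.

>>> carry_out(targets=[[0,8,0,0,10],[0,16,0,0,10],[0,24,0,0,10],[0,32,0,0,10],[0,37,0,0,10],[0,38,0,0,10],[0,38,0,0,10]])

```text
clock: 22.4
ee_pos: [0.4889, 0.3273, 0.0941]
tcp_rot: [-0.704, 0.704, -0.064, 0.064]
contact_force: [-0.4, 0.3, -1.1]
opening: 0.218
```

>>> carry_out(targets=[[0,1,0,0,10],[0,2,0,0,10],[0,2,0,0,10]])

```text
clock: 22.7
ee_pos: [0.489, 0.3274, 0.0925]
tcp_rot: [0.704, -0.704, 0.064, -0.064]
contact_force: [0.2, 0.6, -1.0]
opening: 0.221
```

>>> carry_out(targets=[[0,1,0,0,10],[0,1,0,0,10]])

```text
clock: 22.9
ee_pos: [0.4889, 0.3273, 0.0913]
tcp_rot: [0.704, -0.704, 0.064, -0.064]
contact_force: [-1.3, 0.0, -2.1]
opening: 0.224
```

>>> carry_out(targets=[[0,1,0,0,10],[0,1,0,0,10]])

```text
clock: 23.1
ee_pos: [0.4889, 0.3273, 0.0902]
tcp_rot: [-0.704, 0.704, -0.064, 0.064]
contact_force: [-0.3, -0.4, -2.2]
opening: 0.221
```

>>> carry_out(targets=[[0,1,0,0,10],[0,1,0,0,10]])

```text
clock: 23.3
ee_pos: [0.4889, 0.3273, 0.0892]
tcp_rot: [-0.704, 0.704, -0.064, 0.064]
contact_force: [-0.3, 0.4, -1.3]
opening: 0.224
```

>>> carry_out(targets=[[0,0.7,0,0,10],[0,0.7,0,0,10]])

```text
clock: 23.5
ee_pos: [0.489, 0.3274, 0.089]
tcp_rot: [0.704, -0.704, 0.064, -0.064]
contact_force: [-0.9, -0.8, 3.4]
opening: 0.215
```

>>> carry_out(targets=[[0,0.5,0,0,10],[0,0.5,0,0,10]])

```text
clock: 23.7
ee_pos: [0.489, 0.3274, 0.089]
tcp_rot: [0.704, -0.704, 0.064, -0.064]
contact_force: [-2.9, -1.2, 8.5]
opening: 0.223
```

>>> carry_out(targets=[[0,-0.3,0,0,30],[0,-0.3,0,0,45],[0,-0.3,0,0,50],[0,-0.3,0,0,50],[0,-0.3,0,0,50],[0,-0.3,0,0,50]], newtons=20)

```text
clock: 24.3
ee_pos: [0.4889, 0.3273, 0.0883]
tcp_rot: [-0.704, 0.704, -0.064, 0.064]
contact_force: [-0.4, -0.1, 0.2]
opening: 0.586
```

>>> carry_out(targets=[[0,-10,0,0,50],[0,-25,0,0,50],[0,-45,0,0,50],[0,-70,0,0,50],[0,-100,0,0,50],[0,-130,0,0,50],[0,-160,0,0,50],[0,-180,0,0,50]])

```text
clock: 25.1
ee_pos: [0.4897, 0.3278, 0.2725]
tcp_rot: [0.705, -0.703, 0.063, -0.065]
contact_force: [-0.3, 0.1, -0.5]
opening: 0.585
```

>>> carry_out(targets=[[0,0,-45,0,50],[0,0,-90,0,50],[0,0,-135,0,50],[0,0,-180,0,50],[0,0,-220,0,50],[0,0,-220,0,50]])

```text
clock: 25.7
ee_pos: [0.4481, 0.1075, 0.2697]
tcp_rot: [-0.704, 0.704, -0.065, 0.066]
contact_force: [0.1, -0.3, 0.2]
opening: 0.584
```

```bash
python3 - <<'E'
from m import *
f=grab('scene','s10.png'); b=f['image'][150:270,310:460]
cv2.imwrite('pics/s10z.png',cv2.resize(b,None,fx=5,fy=5,interpolation=cv2.INTER_CUBIC)[:,:,::-1])
f=grab('top','t10.png'); 
cv2.imwrite('pics/t10z.png',cv2.resize(f['image'],None,fx=1.5,fy=1.5,interpolation=cv2.INTER_CUBIC)[:,:,::-1])
print(monitor.get_state()['ee_pos'],monitor.get_state()['opening'])
E
```

```text
[0.44960034 0.11038103 0.26983318] 0.582674992550926
```

View pics/s10z.png

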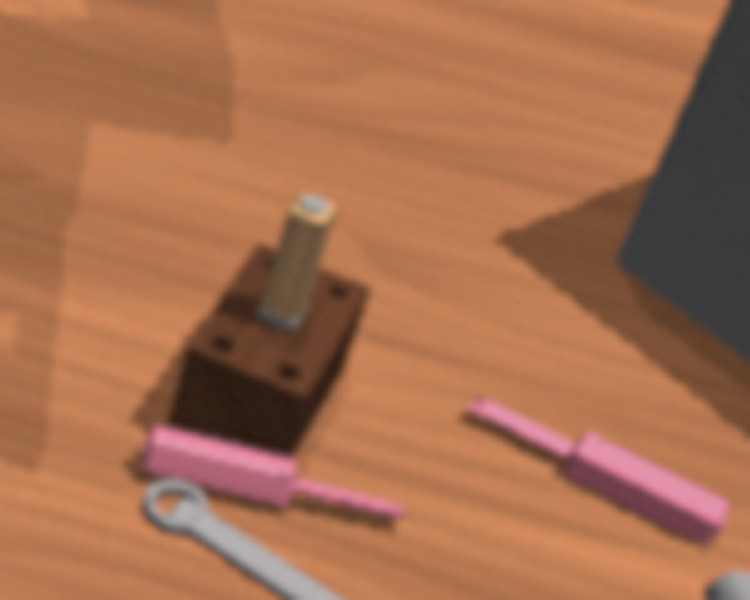

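View pics/t10z.png

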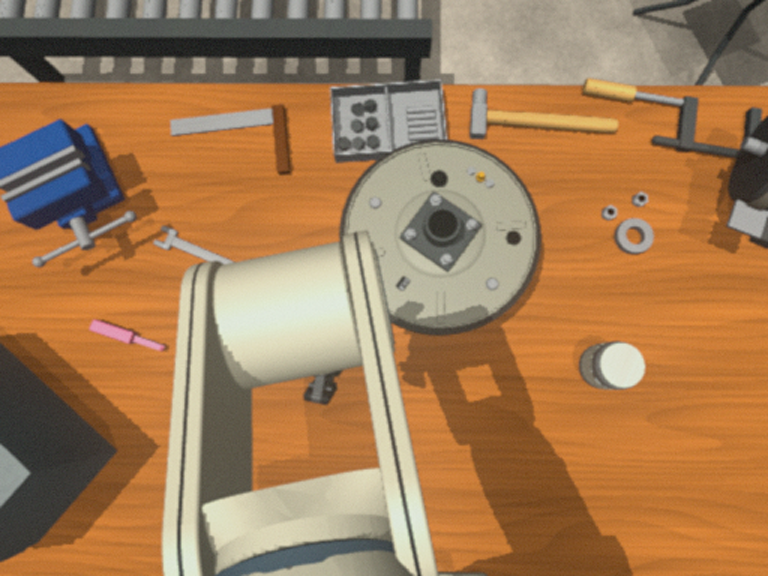

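```bash
python3 - <<'E'
from m import *
print(bot.finish_job())
E
```

```text
the job is handed in; nothing more can be done
None
```

The star wheel has been clicked forward until it went solid. The spoon is back in its hole, fully down and let go, and the job was handed in at about 26 s.

- **Clicks:** the wheel clicked over three times.
  - The second and third gave clear peaks of about 5 N, then the force fell away to nothing.
  - The first reached only about 3.3 N and let go over a shorter push. The wheel may have been hanging between rests at the start, so that first one may not have been a full click.
- **Solid:** on the fourth push the force climbed to 7.4 N and held at about 7.2 N while the blade stopped moving. I backed off there. No reading along the push went above 7.4 N.
- **Spoon:** the arm felt the handle's lower end meet the block at the same height as at the start. The last picture shows it upright, within a pixel of where it began.
- **Other things on the bench:** the wrench's ring end measured within a pixel of where it was, and the tin and plug look unmoved.
- **Look-alikes:** the two pink spoons had been standing on their blade tips and were lying on the bench by 2.6 s. No contact showed in the readings and the gripper was well away, so I take it they fell by themselves. I left them where they lie. One is close to the block and the wrench.

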